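# Line up four lab containers by height on the marked board

### The job

Line up the four containers in order of height on the board, each standing upright and centred on its own round mark: the shortest at the blue end, rising step by step to the tallest at the red end. Do not tip any container over, leave the timer, the beaker and the little green box where they are, and let go of everything at the end.

Things in the scene. Friction and masses are not known exactly. Their poses are not given: they have to be found in the camera images.
- vial_center (a point): Small brown vial with a white cap, the shortest of the four containers. It stands upright and loose and is round about its vertical axis, so its yaw has no meaning. Diameter 27 mm, height 45 mm, 60 g. This point is its centre, half-way up; z up. Graspable straight wall: the lowest 38 mm (any part of that height may be gripped, the middle or upper part is best).
- jar_center (a point): White jar with a white lid, the second shortest. It stands upright and loose and is round about its vertical axis, so its yaw has no meaning. Diameter 56 mm, height 62 mm, 140 g. This point is its centre, half-way up; z up. Graspable straight wall: the lowest 56 mm (any part of that height may be gripped, the middle or upper part is best).
- pot_center (a point): White wide pot with a red lid, the second tallest. It stands upright and loose and is round about its vertical axis, so its yaw has no meaning. Diameter 66 mm, height 82 mm, 250 g. This point is its centre, half-way up; z up. Graspable straight wall: the lowest 74 mm (any part of that height may be gripped, the middle or upper part is best).
- amber_bottle_center (a point): Brown (amber) bottle with a blue cap, the tallest. It stands upright and loose and is round about its vertical axis, so its yaw has no meaning. Diameter 52 mm, height 105 mm, 200 g. This point is its centre, half-way up; z up. Graspable straight wall: the lowest 98 mm (any part of that height may be gripped, the middle or upper part is best).
- mark_1: First of four alike round marks in a row on the fixed board (dark grey, 450 x 90 x 4 mm): flat white disc 72 mm across, grey circle, black centre dot. Origin: centre of its underside; its top, on which a container stands, is 2 mm higher (6 mm above the worktop). Marks are 95 mm apart, counted from the robot's left; y axis along the row to the left.
- mark_2: Second of four alike round marks in a row on the fixed board (dark grey, 450 x 90 x 4 mm): flat white disc 72 mm across, grey circle, black centre dot. Origin: centre of its underside; its top, on which a container stands, is 2 mm higher (6 mm above the worktop). Marks are 95 mm apart, counted from the robot's left; y axis along the row to the left.
- mark_3: Third of four alike round marks in a row on the fixed board (dark grey, 450 x 90 x 4 mm): flat white disc 72 mm across, grey circle, black centre dot. Origin: centre of its underside; its top, on which a container stands, is 2 mm higher (6 mm above the worktop). Marks are 95 mm apart, counted from the robot's left; y axis along the row to the left.
- mark_4: Last of four alike round marks in a row on the fixed board (dark grey, 450 x 90 x 4 mm): flat white disc 72 mm across, grey circle, black centre dot. Origin: centre of its underside; its top, on which a container stands, is 2 mm higher (6 mm above the worktop). Marks are 95 mm apart, counted from the robot's left; y axis along the row to the left.
- end_blue: Blue end piece fixed at one end of the board, 80 x 30 x 6 mm, 61 mm beyond the outermost mark; it tells that the shortest container belongs at this end. Either end of the board may carry it. Origin: centre of its underside, 4 mm above the worktop.
- end_red: Red end piece fixed at one end of the board, 80 x 30 x 6 mm, 61 mm beyond the outermost mark; it tells that the tallest container belongs at this end. Either end of the board may carry it. Origin: centre of its underside, 4 mm above the worktop.
- timer: Bystander: light grey timer with three buttons, 62 x 66 x 21 mm, loose; leave it where it is. Origin: centre of its underside. Left of it stands a fixed monitor (x 0.64 to 0.84, y from 0.39 to the left).
- beaker: Bystander: clear glass beaker, 69 mm across, 80 mm high, loose; leave it where it is. Origin: centre of its underside. It stands between two fixed machines: a centrifuge (blue lid, 104 mm high, 170 mm across, centre x 0.62 y 0.07) and a blue stirrer (103 mm high, x 0.49 to 0.70, y -0.35 to -0.18). Near these keep a wide gripper low only with its wide side turned away from them.
- glass_box: Bystander: small box with a green base and clear lid, 35 x 35 x 17 mm, loose; leave it where it is. Origin: centre of its underside.

How it is judged:
By the outcome, as a careful person would: the job done as asked, in the order asked, and still so for the second after the job is handed in, with the robot touching nothing.
It also fails if it takes over 118 s, if anything falls off the work surface, if the arm or the gripper's body presses on something with over 40 N, if the wrist force passes 120 N, or if a joint passes its speed limit or range.

### The arm

A 6-joint arm with a two-finger parallel gripper is mounted at the origin on a cart in front of the work surface, level with it; the furniture and walls round the work are solid. World frame = base frame: x ahead of the robot, y to its left, z up, the work surface at z = 0. Lengths are in m, angles in rad, forces in N, time in s.
With the tool pointing down it reaches from about 0.3 to 0.775 m from the base axis. Payload 14.6 kg.
Tool frame: the origin (TCP) lies midway between the tips of the shut fingers; the grasp point (between the pads) lies 19 mm behind it; z points along the fingers, y is the line along which they close (so a half turn about z gives the same grasp; the last joint's range is limited). The gripper opens to 94 mm and grips with 3 to 60 N. Pads are 16 mm wide; open, the fingers measure 119 mm over their backs; the gripper's body (75 mm by 177 mm) begins 78 mm behind the grasp point.
Start: joints at [-1.242, 0.3, 1.521, -0, 1.321, -0.067], TCP at [0.212, -0.507, 0.172] pointing down, gripper open.
Joint ranges: [-3.03, 3.03], [-0.79, 2.21], [0.23, 2.52], [-1.04, 4.18], [0, 3.07], [-2.55, 2.55]. Speed limits (rad/s): [2.22, 2.22, 2.57, 3.14, 3.14, 3.14].

### API

Orientations are given as [roll, pitch, yaw] about the fixed x, y, z axes, in that order (R = Rz(yaw) Ry(pitch) Rx(roll)).
In Python, from station import ctrl gives the robot as it stands. The module is installed in compiled form; this text tells all that it offers.
- The arm moves only by the tool servo_tool, never from a script. Its argument "plan" is a list of rows, each a list of 7 numbers: the opening in per cent of the stroke, from 0 (shut) to 100 (fully open), then the shift along the tool's x, y, z in m, then the turn, a rotation vector about the tool's x, y, z in rad. A call has exactly 8 rows; each row shifts and turns the commanded pose from where the row before left it, along the tool's axes as they then stand; what a row does not reach is not made up. A row lasts 1/8 s, in which the tool goes at most 62.5 mm and 10.7 degrees, less where a joint would pass 70% of its speed; a pose out of reach is approached as far as the arm can. A call with a gripper value outside its range is refused whole. The fingers move at their own pace and stop on an object; "force" is the grip in N (left out, the last holds). Time passes only in rows, so rows that do not move let the fingers close, or fill a call up. It gives the time, the measured TCP pose, the force, the opening and the grip force at its end, in the units of the state.
- ctrl.get_obs(): the state, without advancing time (a new reading comes with each control period).
- ctrl.camera(name): name is "scene" or "side" or "wrist"; returns a dict with "pixels" (420x560x3 uint8, red, green, blue), "z_map" (420x560 float32, m along the optical axis (not along the pixel's ray), 0 where there is no reading), "mtx" (3x3 intrinsics, pixels), "pose" (4x4, takes a point from camera to world coordinates). Camera axes: x right, y up, looking along -z (the intrinsics and any distortion apply to the point x, -y, -z); pixel columns grow to the right and rows downward; lengths in m; the calibration is good to about 2 mm. A picture is of the moment at which its call begins.
- ctrl.hand_in(): hands the job in; it is judged then, once.
The state is a dict: "time_s": time; "qpos": joint angles; "joint_vel": joint speeds; "tau": joint torques, N m; "ee_pos": TCP position; "eef_rot": TCP orientation; "force": force on the tool from outside, world axes, zero at the start; "moment": the same for the moment, N m; "grip_width": finger opening in m; "grip_force": force on a finger pad.
Only numpy, scipy, OpenCV 4.12 (cv2) and the standard library are available. Lean on these libraries where they do the work, as an engineer would, in place of code of your own. Each camera call takes 0.05 s, during which the arm holds its last target. There are 200 camera calls.

## Working session

There is one attempt and no reset: what is moved stays moved. The work goes in short steps, Python scripts to look and compute and a tool call to move; the robot and the scene stay as the last step left them, time stands still between calls to the robot, and variables do not carry over. Pictures are saved under pics/ and viewed, at most 14 in all, crops included, and the job is handed in when it is done.

Besides the shell and the picture viewer there is one more tool, called after ">>>" as name(argument=value, ...) on one line, values as JSON. servo_tool: Moves the arm, as the interface text tells. Its arguments: {"type":"object","properties":{"plan":{"type":"array","items":{"type":"array","items":{"type":"number"}}},"force":{"type":"number"}},"required":["plan"]}

```bash
mkdir -p pics; cat > h.py <<'E'
import numpy as np, cv2
from station import ctrl
def cam(n):
    c=ctrl.camera(n); return c
def save(c,name): cv2.imwrite('pics/'+name,cv2.cvtColor(c['pixels'],cv2.COLOR_RGB2BGR))
def ray(c,u,v):
    d=np.linalg.inv(c['mtx'])@np.array([u,v,1.0]); d=np.array([d[0],-d[1],-1.0])
    return c['pose'][:3,3],c['pose'][:3,:3]@d
def onplane(c,u,v,z):
    o,d=ray(c,u,v); return o+d*(z-o[2])/d[2]
def cloud(c):
    h,w=c['z_map'].shape; v,u=np.mgrid[:h,:w]
    d=np.stack([u,v,np.ones_like(u)],-1)@np.linalg.inv(c['mtx']).T
    p=d*np.array([1,-1,-1])*c['z_map'][...,None]
    return p@c['pose'][:3,:3].T+c['pose'][:3,3]
E
python3 - <<'E'
from h import *
o=ctrl.get_obs(); print(o['time_s'],o['ee_pos'],o['eef_rot'],o['grip_width'])
for n in ['scene','side','wrist']:
    c=cam(n); save(c,n+'0.png'); np.savez(n+'0.npz',**c)
    print(n,c['mtx'].round(1).tolist(),c['pose'].round(3).tolist(), [k for k in c])
E
```

```text
0.0 [ 0.21195239 -0.50717564  0.17186136] [-3.14038875e+00 -6.96019198e-05  3.95816458e-01] 0.09415977675467126
scene [[386.8, 0.0, 279.2], [0.0, 386.8, 212.5], [0.0, 0.0, 1.0]] [[-0.681, 0.48, -0.553, -0.058], [-0.732, -0.449, 0.512, 0.612], [-0.003, 0.753, 0.658, 0.818], [0.0, 0.0, 0.0, 1.0]] ['pixels', 'z_map', 'mtx', 'pose']
side [[517.7, 0.0, 281.7], [0.0, 517.7, 206.0], [0.0, 0.0, 1.0]] [[0.997, -0.03, 0.067, 0.663], [0.073, 0.505, -0.86, -1.248], [-0.008, 0.863, 0.506, 0.807], [0.0, 0.0, 0.0, 1.0]] ['pixels', 'z_map', 'mtx', 'pose']
wrist [[301.3, 0.0, 282.6], [0.0, 301.3, 215.2], [0.0, 0.0, 1.0]] [[0.385, 0.898, 0.21, 0.272], [-0.923, 0.376, 0.086, -0.482], [-0.002, -0.227, 0.974, 0.384], [0.0, 0.0, 0.0, 1.0]] ['pixels', 'z_map', 'mtx', 'pose']
```

View pics/scene0.png

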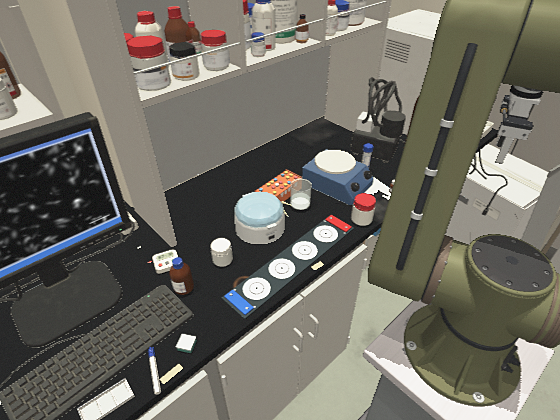

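View pics/side0.png

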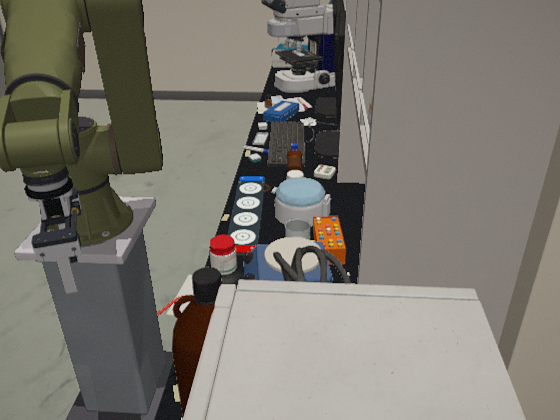

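The scene view shows the marks at about (256,288), (282,268), (304,251) and (326,234), with blue at the left end and red at the right. The jar is at (221,252), the bottle at (180,277) and the pot at (364,208). I can't make out the vial yet, so I'll zoom in.

```bash
python3 - <<'E'
from h import *
a=np.load('scene0.npz'); b=np.load('side0.npz')
A=cv2.resize(a['pixels'][180:330,140:400],None,fx=3,fy=3,interpolation=cv2.INTER_CUBIC)[:, :780]
B=cv2.resize(b['pixels'][130:280,200:360],None,fx=4,fy=4,interpolation=cv2.INTER_CUBIC)
for n,i in(('zs.png',A),('zd.png',B)): cv2.imwrite('pics/'+n,i[...,::-1])
for n,c,pts in (('scene',a,[(256,288),(282,268),(304,251),(326,234),(240,283),(221,243),(180,263),(364,199),(238,299),(338,223),(185,343),(300,183)]),('side',b,[(250,188),(248,203),(246,219),(243,237),(267,188),(294,176),(294,148),(222,243),(324,172)])):
    P=cloud(c)
    for u,v in pts: print(n,u,v,P[v,u].round(3),onplane(c,u,v,.006).round(3))
E
```

```text
scene 256 288 [0.446 0.229 0.007] [0.447 0.228 0.006]
scene 282 268 [0.449 0.133 0.007] [0.45  0.132 0.006]
scene 304 251 [0.455 0.041 0.003] [0.453 0.043 0.006]
scene 326 234 [ 0.457 -0.055  0.006] [ 0.457 -0.055  0.006]
scene 240 283 [0.49  0.247 0.003] [0.488 0.249 0.006]
scene 221 243 [0.593 0.226 0.062] [0.642 0.197 0.006]
scene 180 263 [0.572 0.361 0.102] [0.657 0.327 0.006]
scene 364 199 [ 0.433 -0.191  0.08 ] [ 0.482 -0.272  0.006]
scene 238 299 [0.45  0.285 0.008] [0.451 0.284 0.006]
scene 338 223 [ 0.461 -0.115  0.01 ] [ 0.464 -0.119  0.006]
scene 185 343 [0.433 0.452 0.015] [0.438 0.45  0.006]
scene 300 183 [ 0.641 -0.128  0.058] [ 0.69  -0.179  0.006]
side 250 188 [0.447 0.221 0.007] [0.446 0.222 0.006]
side 248 203 [0.453 0.12  0.009] [0.452 0.125 0.006]
side 246 219 [0.459 0.029 0.008] [0.459 0.032 0.006]
side 243 237 [ 0.464 -0.067  0.009] [ 0.463 -0.063  0.006]
side 267 188 [0.501 0.229 0.004] [0.502 0.226 0.006]
side 294 176 [0.59  0.207 0.062] [0.585 0.316 0.006]
side 294 148 [0.582 0.352 0.093] [0.573 0.548 0.006]
side 222 243 [ 0.435 -0.209  0.085] [ 0.41  -0.096  0.006]
side 324 172 [0.686 0.327 0.018] [0.686 0.352 0.006]
```

View pics/zs.png

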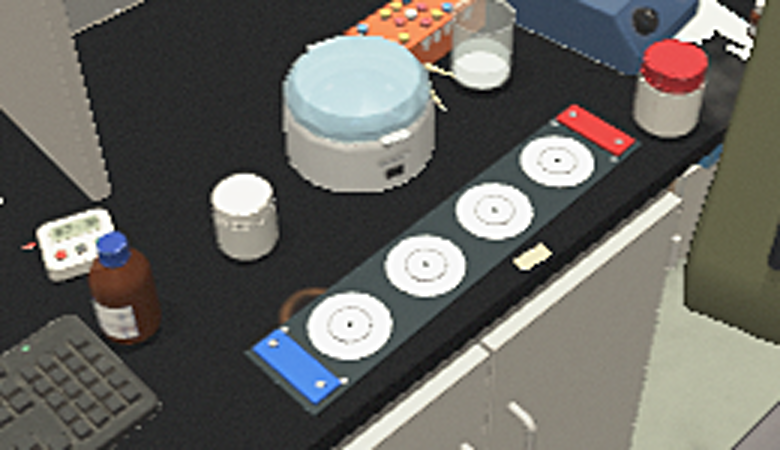

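View pics/zd.png

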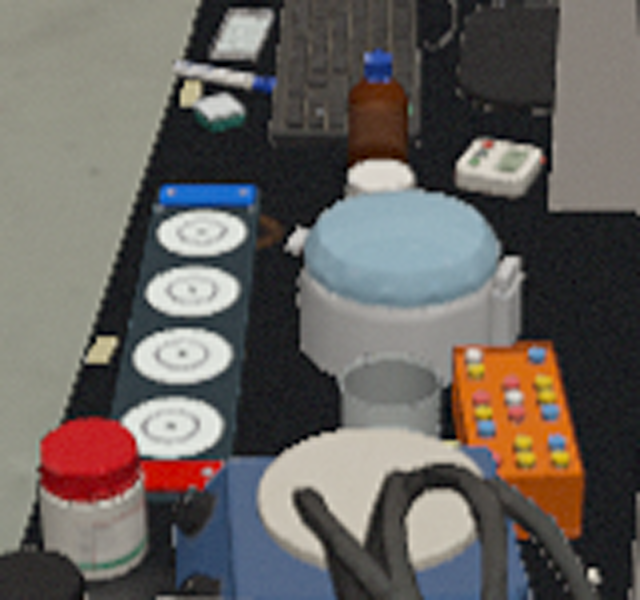

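Neither fixed camera shows the vial; the brown ring is only a flat stain. I'll look at the wrist view.

View pics/wrist0.png

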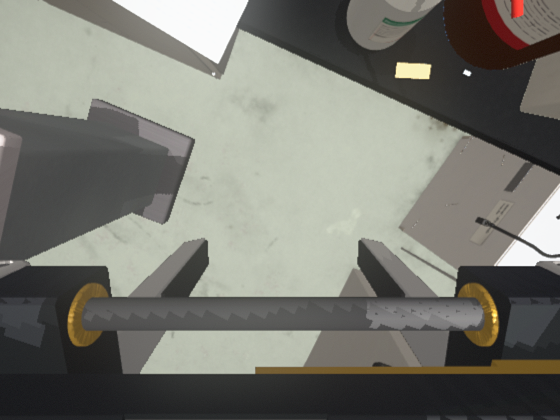

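```bash
python3 - <<'E'
from h import *
w=np.load('wrist0.npz')
P=cloud(w); print(P[60::60,30::50].round(2)[...,:].tolist())
# unseen worktop cells in both fixed views
occ=[]
cs=[np.load(n+'0.npz') for n in('scene','side','wrist')]
def vis(c,p):
    q=c['pose'][:3,:3].T@(p-c['pose'][:3,3]); 
    if q[2]>-.05: return False
    m=c['mtx']@np.array([q[0],-q[1],-q[2]]); u,v=(m[:2]/m[2]).round().astype(int)
    if not(0<=u<560 and 0<=v<420): return False
    z=c['z_map'][v,u]
    return abs(z+q[2])<.03 or z>-q[2] 
print('cols y .55..-.55')
for x in np.arange(.3,.84,.03):
    print('%.2f'%x,''.join('.' if any(vis(c,np.array([x,y,.045])) for c in cs) else '#' for y in np.arange(.55,-.56,-.03)))
E
```

```text
[[[0.2, 0.47, -0.8], [0.26, 0.31, -0.8], [0.33, 0.14, -0.8], [0.39, -0.07, -0.68], [0.47, -0.19, -0.8], [0.54, -0.36, -0.8], [0.38, -0.5, -0.0], [0.4, -0.55, 0.0], [0.43, -0.6, -0.0], [0.44, -0.65, 0.03], [0.45, -0.68, 0.04]], [[0.11, 0.05, -0.3], [0.11, 0.09, -0.54], [0.15, 0.04, -0.7], [0.21, -0.09, -0.8], [0.28, -0.26, -0.8], [0.35, -0.44, -0.8], [0.42, -0.61, -0.8], [0.5, -0.78, -0.8], [0.57, -0.96, -0.8], [0.39, -0.69, -0.0], [0.42, -0.75, -0.0]], [[0.06, -0.12, -0.11], [0.04, -0.12, -0.24], [0.02, -0.12, -0.47], [0.01, -0.18, -0.73], [0.07, -0.34, -0.8], [0.14, -0.52, -0.8], [0.27, -0.48, 0.38], [0.29, -0.89, -0.8], [0.37, -1.07, -0.8], [0.41, -1.07, -0.53], [0.43, -1.07, -0.36]], [[-0.06, -0.12, -0.14], [-0.4, 0.14, -0.8], [-0.32, -0.05, -0.8], [-0.24, -0.24, -0.8], [-0.16, -0.43, -0.8], [-0.08, -0.62, -0.8], [-0.01, -0.81, -0.8], [0.07, -1.0, -0.8], [0.18, -1.04, -0.56], [0.25, -1.05, -0.37], [0.29, -1.09, -0.28]], [[0.22, -0.44, 0.32], [0.22, -0.45, 0.32], [0.22, -0.46, 0.32], [0.23, -0.47, 0.32], [0.23, -0.48, 0.32], [0.24, -0.5, 0.32], [0.24, -0.51, 0.32], [0.25, -0.52, 0.
[... 456 characters left out ...]
9 ............................####......
0.42 .........................#....#####...
0.45 ................................######
0.48 ..................................####
0.51 ....................................##
0.54 ..........................#####.......
0.57 ................##........######.....#
0.60 ...............###........######.#..##
0.63 ..............####.#....#.######..####
0.66 ...............##......#########...###
0.69 ...............##........#######...###
0.72 .............................##....###
0.75 .....................................#
0.78 ......................................
0.81 ......................................
0.84 .........##...........................
```

Everything except the vial is located. The gap in coverage is right of the pot, so I'll move above that area, which is also the approach to the pot, and look from there.

>>> servo_tool(plan=[[100, 0.03, -0.015, -0.04, 0, 0, 0], [100, 0.04, -0.016, -0.036, 0, 0, 0], [100, 0.04, -0.016, -0.036, 0, 0, 0], [100, 0.04, -0.016, -0.036, 0, 0, 0], [100, 0.04, -0.016, 0, 0, 0, 0], [100, 0, 0, 0, 0, 0, 0.132], [100, 0, 0, 0, 0, 0, 0.132], [100, 0, 0, 0, 0, 0, 0.132]], force=20)

```text
time_s: 1.15
ee_pos: [0.357, -0.3612, 0.3203]
eef_rot: [-3.141, 0.0, -0.004]
force: [0.4, -0.3, 0.1]
grip_width: 0.0938
grip_force: 0.0
```

```bash
cat >> h.py <<'E'
from scipy.spatial.transform import Rotation as Ro
def to(x,y,z,yaw=None):
    o=ctrl.get_obs(); R=Ro.from_euler('xyz',o['eef_rot']); p=np.array(o['ee_pos'])
    d=R.inv().apply(np.array([x,y,z])-p); print('t %.2f'%o['time_s'],'at',p.round(4),o['eef_rot'].round(3),'tool shift',d.round(4),'w %.3f'%o['grip_width'], 'F',o['force'].round(1))
    if yaw is not None: print(' turn',(R.inv()*Ro.from_euler('xyz',[np.pi,0,yaw])).as_rotvec().round(3))
E
python3 - <<'E'
from h import *
to(.433,-.19,.3,0)
c=cam('wrist'); save(c,'w1.png'); np.savez('w1.npz',**c)
E
```

```text
t 1.15 at [ 0.357  -0.3612  0.3203] [-3.141  0.    -0.004] tool shift [ 0.0753 -0.1715  0.0203] w 0.094 F [ 0.4 -0.3  0.1]
 turn [-0.     0.    -0.004]
```

View pics/w1.png

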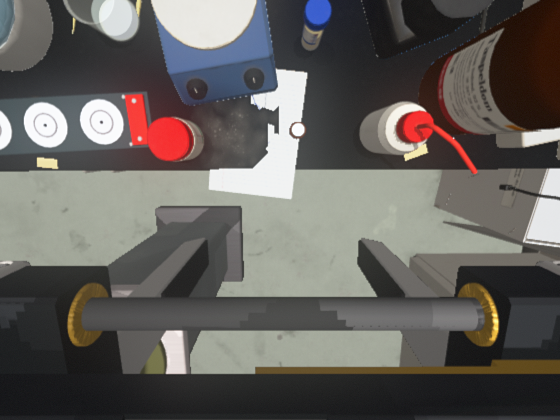

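The wrist view shows the vial's white cap at (298,129), standing on the white paper. The pot lid is at (172,139) and mark 4 at (101,121). Next I'll measure everything from two views.

```bash
cat >> h.py <<'E'
def triang(c1,p1,c2,p2):
    o1,d1=ray(c1,*p1); o2,d2=ray(c2,*p2); d1=d1/np.linalg.norm(d1); d2=d2/np.linalg.norm(d2)
    s=np.linalg.lstsq(np.stack([d1,-d2],1),o2-o1,rcond=None)[0]
    a,b=o1+s[0]*d1,o2+s[1]*d2; return ((a+b)/2).round(4),round(float(np.linalg.norm(a-b)),4)
def topdisc(c,x,y,h,r,tol=.006):
    """pixels whose depth point lies on the top disc: pixel centroid, circle (xy, r), mean z"""
    P=cloud(c); m=(abs(P[...,2]-h)<tol)&(np.hypot(P[...,0]-x,P[...,1]-y)<r+.03)&(c['z_map']>0)
    m=m.astype(np.uint8); n,l,s,ce=cv2.connectedComponentsWithStats(m); 
    if n<2: return None
    k=1+np.argmax(s[1:,4]); q=P[l==k]; (cx,cy),rr=cv2.minEnclosingCircle(q[:,:2].astype(np.float32))
    return ce[k].round(2),q.mean(0).round(4),np.round((cx,cy,rr),4),int(s[k,4])
def marks(c):
    """white discs near board: pixel centroid from contour of bright, grey pixels at low height"""
    P=cloud(c); g=c['pixels'].astype(int); m=(g.min(-1)>150)&(P[...,2]<.02)&(abs(P[...,0]-.455)<.06)&(P[...,1]>-.12)&(P[...,1]<.29)
    cs,_=cv2.findContours(m.astype(np.uint8)*255,cv2.RETR_EXTERNAL,cv2.CHAIN_APPROX_NONE); out=[]
    for k in cs:
        if cv2.contourArea(k)>150:
            (u,v),ax,an=cv2.fitEllipse(k); out.append((round(u,2),round(v,2),*onplane(c,u,v,.006).round(4)[:2],round(cv2.contourArea(k))))
    return out
E
python3 - <<'E'
from h import *
C={n:dict(np.load(f)) for n,f in(('scene','scene0.npz'),('side','side0.npz'),('w','w1.npz'))}
for o,a in dict(pot=(.433,-.19,.082,.033),jar=(.59,.22,.062,.028),bot=(.572,.36,.105,.02)).items():
    for n in C:
        print(o,n,topdisc(C[n],*a))
w=C['w']; print('vial',onplane(w,298,129,.045),cloud(w)[129,298]); print(topdisc(w,*cloud(w)[129,298][:2],.045,.014))
M={n:marks(C[n]) for n in C}
for n in M: print(n,*M[n],sep='\n ')
print(ctrl.get_obs()['qpos'].round(2))
E
```

```text
pot scene (array([365.15, 199.55]), array([ 0.4284, -0.1906,  0.0809]), array([ 0.4293, -0.1915,  0.033 ]), 228)
pot side (array([221.4 , 241.72]), array([ 0.4311, -0.1987,  0.0816]), array([ 0.4287, -0.195 ,  0.0346]), 317)
pot w (array([167.81, 139.17]), array([ 0.4302, -0.1943,  0.0814]), array([ 0.4297, -0.1929,  0.0319]), 1504)
jar scene (array([220.49, 244.94]), array([0.5892, 0.2307, 0.061 ]), array([0.59  , 0.2292, 0.0276]), 230)
jar side (array([294.35, 173.35]), array([0.5904, 0.2253, 0.062 ]), array([0.5895, 0.2282, 0.0296]), 108)
jar w None
bot scene (array([177.08, 261.21]), array([0.5807, 0.3633, 0.1035]), array([0.582 , 0.3622, 0.0137]), 80)
bot side (array([294.  , 144.26]), array([0.5821, 0.3571, 0.1047]), array([0.5803, 0.3602, 0.0162]), 31)
bot w None
vial [ 0.44544994 -0.38486161  0.045     ] [ 0.44556695 -0.38497779  0.0426077 ]
(array([297.36, 129.51]), array([ 0.4447, -0.3839,  0.0439]), array([ 0.4447, -0.3841,  0.0102]), 143)
scene
 (302.39, 393.2, np.float64(0.1734), np.float64(0.334), 261)
 (271.68, 318.24, np.float64(0.3509), np.float64(0.2598), 256)
 (256.09, 288.17, np.float64(0.446), np.float64(0.2287), 460)
 (281.34, 268.23, np.float64(0.4506), np.float64(0.1342), 396)
 (324.93, 276.06, np.float64(0.3507), np.float64(0.0674), 214)
 (304.41, 249.99, np.float64(0.4552), np.float64(0.039), 344)
 (325.23, 233.36, np.float64(0.4603), np.float64(-0.0557), 298)
side
 (243.0, 236.39, np.float64(0.4625), np.float64(-0.0599), 258)
 (245.19, 218.49, np.float64(0.4559), np.float64(0.0344), 234)
 (247.73, 202.45, np.float64(0.4512), np.float64(0.1285), 197)
 (249.78, 187.89, np.float64(0.4456), np.float64(0.2231), 170)
w
 (4.66, 131.14, np.float64(0.446), np.float64(0.1073), 300)
 (45.27, 124.39, np.float64(0.4567), np.float64(0.0368), 1489)
 (101.39, 121.38, np.float64(0.4611), np.float64(-0.0579), 1504)
[-0.86  0.14  1.38 -0.    1.62  0.72]
```

>>> servo_tool(plan=[[100, 0.0182, -0.042, 0.02, 0, 0, 0], [100, 0.0182, -0.042, 0.02, 0, 0, 0], [100, 0.0182, -0.042, 0.02, 0, 0, 0], [100, 0.0182, -0.042, 0.02, 0, 0, 0], [100, 0, 0, 0.04, 0, 0, 0], [100, 0, 0, 0.04, 0, 0, 0], [100, 0, 0, 0.04, 0, 0, 0], [100, 0, 0, 0.02, 0, 0, 0]])

```text
time_s: 2.2
ee_pos: [0.4289, -0.1929, 0.0984]
eef_rot: [-3.14, 0.002, 0.002]
force: [0.8, -1.0, 0.2]
grip_width: 0.094
grip_force: 0.0
```

```bash
python3 - <<'E'
from h import *
to(.4297,-.193,.032,0)
c=cam('wrist'); save(c,'w2.png'); np.savez('w2.npz',**c); print(topdisc(c,.43,-.193,.082,.033))
E
```

```text
t 2.20 at [ 0.4289 -0.1929  0.0984] [-3.14e+00  2.00e-03  2.00e-03] tool shift [0.001  0.0002 0.0664] w 0.094 F [ 0.8 -1.   0.2]
 turn [-0.001  0.002  0.002]
(array([283.6, 225.4]), array([ 0.4316, -0.1932,  0.0814]), array([ 0.4301, -0.1932,  0.0316]), 4681)
```

View pics/w2.png

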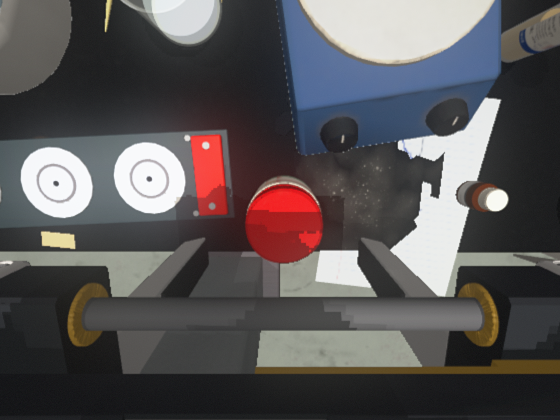

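The pot lid, at (284,225), is centred between the fingers, the vial is at (490,199), and marks 3 and 4 are in view. I'll go down and grip.

>>> servo_tool(plan=[[100, 0.001, 0, 0.03, 0, 0, 0], [100, 0, 0, 0.03, 0, 0, 0], [100, 0, 0, 0.006, 0, 0, 0], [100, 0, 0, 0, 0, 0, 0], [60, 0, 0, 0, 0, 0, 0], [60, 0, 0, 0, 0, 0, 0], [60, 0, 0, 0, 0, 0, 0], [60, 0, 0, 0, 0, 0, 0]], force=25)

```text
time_s: 3.25
ee_pos: [0.4309, -0.1935, 0.0348]
eef_rot: [3.141, -0.001, -0.0]
force: [-0.8, -1.7, 3.1]
grip_width: 0.0654
grip_force: 25.0
```

```bash
python3 - <<'E'
from h import *
c=np.load('w2.npz'); print(*marks(c),sep='\n'); print(topdisc(c,.4447,-.384,.0435,.014)); 
w1=np.load('w1.npz'); print(triang(w1,(297.4,129.5),c,topdisc(c,.4447,-.384,.0435,.014)[0]), triang(w1,(101.4,121.4),c,(149,179)),triang(w1,(167.8,139.2),c,(283.6,225.4)))
E
```

```text
(56.28, 181.93, np.float64(0.4563), np.float64(0.0368), 3869)
(149.16, 177.42, np.float64(0.4611), np.float64(-0.0577), 3916)
(array([494.02, 199.83]), array([ 0.4457, -0.3821,  0.0433]), array([ 0.4452, -0.3836,  0.0107]), 485)
(array([ 0.4451, -0.3842,  0.0403]), 0.0003) (array([ 0.4604, -0.0601,  0.0108]), 0.0012) (array([ 0.4305, -0.193 ,  0.0775]), 0.0005)
```

>>> servo_tool(plan=[[60, 0, 0, -0.03, 0, 0, 0], [60, 0, 0, -0.03, 0, 0, 0], [60, 0.004, -0.03, -0.01, 0, 0, 0], [60, 0.005, -0.045, 0, 0, 0, 0], [60, 0.005, -0.045, 0, 0, 0, 0], [60, 0.005, -0.045, 0, 0, 0, 0], [60, 0.005, -0.045, 0, 0, 0, 0], [60, 0.002, -0.0203, 0, 0, 0, 0]])

```text
time_s: 4.25
ee_pos: [0.4565, 0.0389, 0.1042]
eef_rot: [-3.141, 0.001, 0.002]
force: [-0.2, -0.8, -1.9]
grip_width: 0.0653
grip_force: 25.0
```

```bash
python3 - <<'E'
from h import *
to(.4568,.0368,.042,0)
c=cam('wrist'); np.savez('w3.npz',**c); print(topdisc(c,.457,.037,.152,.033,.009)); print(*marks(c),sep='\n')
E
```

```text
t 4.25 at [0.4565 0.0389 0.1042] [-3.141e+00  1.000e-03  2.000e-03] tool shift [0.0004 0.0022 0.0622] w 0.065 F [-0.2 -0.8 -1.9]
 turn [-0.     0.001  0.002]
(array([282.52, 253.42]), array([0.4595, 0.0394, 0.1507]), array([0.4559, 0.0395, 0.0317]), 7963)
(104.95, 216.6, np.float64(0.4468), np.float64(0.2274), 3407)
(193.83, 212.03, np.float64(0.4519), np.float64(0.133), 3372)
(283.44, 220.71, np.float64(0.4427), np.float64(0.0385), 542)
(374.44, 203.87, np.float64(0.461), np.float64(-0.0568), 3497)
```

>>> servo_tool(plan=[[60, 0.0003, 0.0014, 0.025, 0, 0, 0], [60, 0, 0, 0.02, 0, 0, 0], [60, 0, 0, 0.01, 0, 0, 0], [60, 0, 0, 0.004, 0, 0, 0], [60, 0, 0, 0.003, 0, 0, 0], [60, 0, 0, 0, 0, 0, 0], [60, 0, 0, 0, 0, 0, 0], [60, 0, 0, 0, 0, 0, 0]])

```text
time_s: 5.3
ee_pos: [0.4572, 0.0356, 0.0427]
eef_rot: [-3.142, -0.0, -0.0]
force: [0.0, -0.2, -2.1]
grip_width: 0.0654
grip_force: 25.0
```

>>> servo_tool(plan=[[60, 0, -0.002, 0, 0, 0, 0], [60, 0, 0, 0.0015, 0, 0, 0], [60, 0, 0, 0, 0, 0, 0], [60, 0, 0, 0, 0, 0, 0], [85, 0, 0, 0, 0, 0, 0], [85, 0, 0, 0, 0, 0, 0], [85, 0, 0, 0, 0, 0, 0], [85, 0, 0, 0, 0, 0, 0]])

```text
time_s: 6.3
ee_pos: [0.4571, 0.0376, 0.041]
eef_rot: [3.142, -0.0, -0.0]
force: [-0.6, -0.9, 0.6]
grip_width: 0.0802
grip_force: 0.0
```

>>> servo_tool(plan=[[85, 0, 0, -0.03, 0, 0, 0], [85, 0, 0, -0.04, 0, 0, 0], [85, 0, 0, -0.04, 0, 0, 0], [85, 0, 0, -0.04, 0, 0, 0], [85, 0, 0, -0.04, 0, 0, 0], [85, 0, 0, 0, 0, 0, 0], [85, 0, 0, 0, 0, 0, 0], [85, 0, 0, 0, 0, 0, 0]])

```text
time_s: 7.3
ee_pos: [0.4566, 0.0376, 0.2298]
eef_rot: [-3.142, 0.002, -0.0]
force: [0.3, -0.6, 0.3]
grip_width: 0.0799
grip_force: 0.0
```

```bash
python3 - <<'E'
from h import *
to(.4447,-.384,.15,0)
for n in('wrist','scene'):
  c=cam(n); save(c,n+'4.png'); print(n,topdisc(c,.456,.037,.088,.033)); print(*marks(c),sep='\n')
E
```

```text
t 7.30 at [0.4566 0.0376 0.2298] [-3.142e+00  2.000e-03 -0.000e+00] tool shift [-0.0117  0.4216  0.0798] w 0.080 F [ 0.3 -0.6  0.3]
 turn [-0.     0.002 -0.   ]
wrist (array([282.72, 199.78]), array([0.457 , 0.0379, 0.0874]), array([0.4559, 0.0378, 0.0317]), 2085)
(153.49, 197.08, np.float64(0.4464), np.float64(0.2272), 1830)
(217.93, 193.58, np.float64(0.4516), np.float64(0.1325), 1806)
(348.1, 187.4, np.float64(0.4606), np.float64(-0.0571), 1869)
scene (array([305.49, 229.94]), array([0.4544, 0.0403, 0.0871]), array([0.4553, 0.0385, 0.0317]), 297)
(298.62, 396.79, np.float64(0.1736), np.float64(0.3449), 268)
(272.71, 317.46, np.float64(0.3508), np.float64(0.2565), 258)
(256.12, 288.21, np.float64(0.4459), np.float64(0.2287), 465)
(281.21, 268.21, np.float64(0.4509), np.float64(0.1344), 390)
(323.48, 277.2, np.float64(0.3507), np.float64(0.0732), 214)
(326.24, 233.39, np.float64(0.4581), np.float64(-0.0577), 266)
```

View pics/wrist4.png

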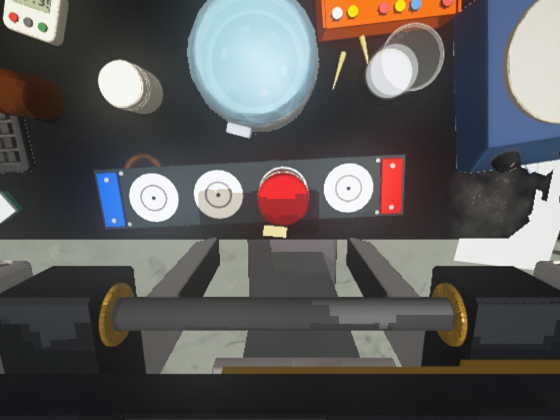

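The pot sits at (.456,.0378), and mark 3 interpolates to (.456,.0377). Next is the bottle. First I'll check the clearance to the monitor, then approach.

>>> servo_tool(plan=[[85, 0.012, -0.036, 0, 0, 0, 0], [85, 0.012, -0.036, 0, 0, 0, 0], [85, 0.012, -0.036, 0, 0, 0, 0], [85, 0.012, -0.036, 0, 0, 0, 0], [85, 0.012, -0.036, 0, 0, 0, 0], [85, 0.012, -0.036, 0, 0, 0, 0], [85, 0.012, -0.036, 0, 0, 0, 0], [85, 0, 0, 0, 0, 0, 0]])

```text
time_s: 8.4
ee_pos: [0.541, 0.2912, 0.2294]
eef_rot: [3.141, 0.002, 0.002]
force: [0.4, 0.7, 0.5]
grip_width: 0.0798
grip_force: 0.0
```

```bash
python3 - <<'E'
from h import *
P=cloud(np.load('scene0.npz')).reshape(-1,3); q=P[(P[:,2]>.1)&(P[:,2]<.6)&(P[:,0]>.58)&(P[:,0]<.85)&(P[:,1]>.3)&(P[:,1]<.6)]
for z in np.arange(.1,.6,.1):
    k=q[(q[:,2]>=z)&(q[:,2]<z+.1)]; 
    if len(k): print(round(z,1),len(k),'xmin',k[:,0].min().round(3),'ymin',k[:,1].min().round(3), 'ymin for x<.72',k[k[:,0]<.72,1].min().round(3) if (k[:,0]<.72).any() else None)
c=cam('wrist'); np.savez('w5.npz',**c); print(topdisc(c,.581,.36,.1045,.016),topdisc(c,.59,.229,.0615,.028),sep='\n'); to(.581,.36,.125,0)
E
```

```text
0.1 2433 xmin 0.58 ymin 0.3 ymin for x<.72 0.351
0.2 4219 xmin 0.711 ymin 0.3 ymin for x<.72 0.398
0.3 5375 xmin 0.704 ymin 0.3 ymin for x<.72 0.398
0.4 4546 xmin 0.7 ymin 0.3 ymin for x<.72 0.398
0.5 1313 xmin 0.725 ymin 0.3 ymin for x<.72 None
(array([218.76, 166.42]), array([0.582 , 0.3623, 0.1042]), array([0.5816, 0.3629, 0.013 ]), 428)
(array([332.14, 156.61]), array([0.5911, 0.2304, 0.0613]), array([0.5906, 0.2298, 0.0268]), 1450)
t 8.45 at [0.5409 0.29   0.2297] [3.141e+00 2.000e-03 1.000e-03] tool shift [ 0.0404 -0.07    0.1046] w 0.080 F [-0.2 -0.1 -0.3]
 turn [0.001 0.002 0.001]
```

>>> servo_tool(plan=[[90, 0.0102, -0.018, 0, 0, 0, 0], [90, 0.0102, -0.018, 0, 0, 0, 0], [90, 0.0102, -0.018, 0.01, 0, 0, 0], [90, 0.0102, -0.018, 0.02, 0, 0, 0], [90, 0, 0, 0.035, 0, 0, 0], [90, 0, 0, 0.03, 0, 0, 0], [90, 0, 0, 0.01, 0, 0, 0], [90, 0, 0, 0, 0, 0, 0]])

```text
time_s: 9.45
ee_pos: [0.5821, 0.361, 0.1263]
eef_rot: [3.142, 0.0, -0.001]
force: [-0.4, -0.5, 0.2]
grip_width: 0.0848
grip_force: 0.0
```

```bash
python3 - <<'E'
from h import *
to(.5815,.362,.05,0)
c=cam('wrist'); np.savez('w6.npz',**c); print(topdisc(c,.581,.36,.1045,.016),topdisc(c,.59,.229,.0615,.028),sep='\n')
E
```

```text
t 9.45 at [0.5821 0.361  0.1263] [ 3.142e+00  0.000e+00 -1.000e-03] tool shift [-0.0006 -0.001   0.0763] w 0.085 F [-0.4 -0.5  0.2]
 turn [ 0.     0.    -0.001]
(array([280.74, 226.4 ]), array([0.5828, 0.3629, 0.1042]), array([0.5819, 0.3631, 0.0131]), 781)
(array([421.55, 204.72]), array([0.5919, 0.2313, 0.0612]), array([0.591 , 0.23  , 0.0271]), 2502)
```

>>> servo_tool(plan=[[90, 0, -0.0015, 0.03, 0, 0, 0], [90, 0, 0, 0.03, 0, 0, 0], [90, 0, 0, 0.02, 0, 0, 0], [45, 0, 0, 0, 0, 0, 0], [45, 0, 0, 0, 0, 0, 0], [45, 0, 0, 0, 0, 0, 0], [45, 0, 0, 0, 0, 0, 0], [45, 0, 0, 0, 0, 0, 0]], force=25)

```text
time_s: 10.5
ee_pos: [0.5824, 0.3632, 0.0469]
eef_rot: [-3.141, -0.001, -0.0]
force: [-0.3, -1.1, 6.5]
grip_width: 0.0516
grip_force: 25.0
```

>>> servo_tool(plan=[[45, 0, 0, -0.03, 0, 0, 0], [45, 0, 0, -0.04, 0, 0, 0], [45, 0, 0, -0.04, 0, 0, 0], [45, 0, 0, -0.04, 0, 0, 0], [45, -0.012, 0.03, 0, 0, 0, 0], [45, -0.014, 0.04, 0, 0, 0, 0], [45, -0.014, 0.04, 0, 0, 0, 0], [45, -0.014, 0.04, 0, 0, 0, 0]])

```text
time_s: 11.5
ee_pos: [0.5271, 0.2118, 0.1957]
eef_rot: [3.141, 0.001, -0.0]
force: [0.7, -0.7, -1.6]
grip_width: 0.0519
grip_force: 25.0
```

>>> servo_tool(plan=[[45, -0.013, 0.045, 0, 0, 0, 0], [45, -0.013, 0.045, 0, 0, 0, 0], [45, -0.013, 0.045, 0, 0, 0, 0], [45, -0.013, 0.045, 0, 0, 0, 0], [45, -0.01, 0.045, 0, 0, 0, 0], [45, -0.005, 0.045, 0, 0, 0, 0], [45, 0, 0, 0, 0, 0, 0], [45, 0, 0, 0, 0, 0, 0]])

```text
time_s: 12.5
ee_pos: [0.4608, -0.0566, 0.1959]
eef_rot: [-3.141, 0.0, -0.0]
force: [0.1, -0.7, -1.7]
grip_width: 0.0519
grip_force: 25.0
```

```bash
python3 - <<'E'
from h import *
to(.461,-.057,.054,0)
c=cam('wrist'); save(c,'w7.png'); np.savez('w7.npz',**c); z=ctrl.get_obs()['ee_pos']; print(topdisc(c,z[0],z[1],z[2]+.058,.016)); print(*marks(c),sep='\n')
E
```

```text
t 12.50 at [ 0.4608 -0.0566  0.1959] [-3.141  0.    -0.   ] tool shift [0.0002 0.0004 0.1419] w 0.052 F [ 0.1 -0.7 -1.7]
 turn [-0.  0. -0.]
(array([282.33, 264.11]), array([ 0.4619, -0.0561,  0.2533]), array([ 0.4607, -0.0562,  0.013 ]), 1653)
(74.27, 204.61, np.float64(0.4465), np.float64(0.227), 2116)
(143.38, 201.12, np.float64(0.4513), np.float64(0.1326), 2120)
(284.07, 186.04, np.float64(0.4717), np.float64(-0.058), 1098)
```

View pics/w7.png

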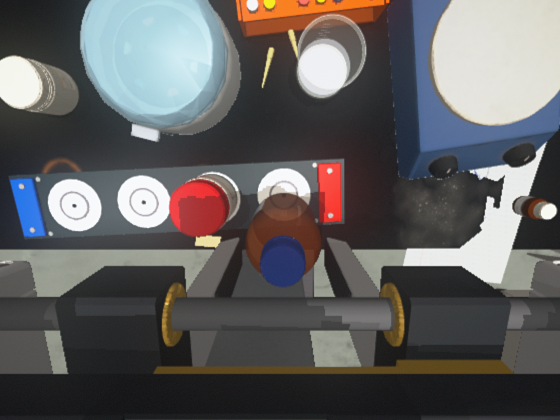

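The bottle hangs over mark 4 with its cap at (282,264), and the pot is standing at (200,208). I'll lower it.

>>> servo_tool(plan=[[45, 0, 0.0007, 0.04, 0, 0, 0], [45, 0, 0, 0.04, 0, 0, 0], [45, 0, 0, 0.035, 0, 0, 0], [45, 0, 0, 0.015, 0, 0, 0], [45, 0, 0, 0.006, 0, 0, 0], [45, 0, 0, 0.004, 0, 0, 0], [45, 0, 0, 0, 0, 0, 0], [45, 0, 0, 0, 0, 0, 0]])

```text
time_s: 13.55
ee_pos: [0.4612, -0.0577, 0.0566]
eef_rot: [3.141, -0.001, -0.0]
force: [0.6, -0.6, -1.5]
grip_width: 0.051
grip_force: 25.0
```

>>> servo_tool(plan=[[45, 0, -0.0005, 0.0025, 0, 0, 0], [45, 0, 0, 0.001, 0, 0, 0], [45, 0, 0, 0, 0, 0, 0], [45, 0, 0, 0, 0, 0, 0], [70, 0, 0, 0, 0, 0, 0], [70, 0, 0, 0, 0, 0, 0], [70, 0, 0, 0, 0, 0, 0], [70, 0, 0, 0, 0, 0, 0]])

```text
time_s: 14.55
ee_pos: [0.4608, -0.0571, 0.0524]
eef_rot: [-3.142, 0.0, -0.0]
force: [-0.2, -0.4, 0.4]
grip_width: 0.0658
grip_force: 0.0
```

>>> servo_tool(plan=[[70, 0, 0, -0.03, 0, 0, 0], [70, 0, 0, -0.04, 0, 0, 0], [70, 0, 0, -0.04, 0, 0, 0], [70, 0, 0, -0.04, 0, 0, 0], [70, 0, 0, -0.03, 0, 0, 0], [70, 0, 0, 0, 0, 0, 0], [70, 0, 0, 0, 0, 0, 0], [70, 0, 0, 0, 0, 0, 0]])

```text
time_s: 15.55
ee_pos: [0.4604, -0.0571, 0.2313]
eef_rot: [-3.141, 0.002, -0.0]
force: [1.1, 0.1, 0.4]
grip_width: 0.0659
grip_force: 0.0
```

```bash
python3 - <<'E'
from h import *
to(.445,-.3838,.10,0)
c=cam('wrist'); np.savez('w8.npz',**c); 
for a in((.461,-.057,.111,.016),(.456,.038,.088,.033),(.4447,-.384,.0435,.014)): print(topdisc(c,*a))
E
```

```text
t 15.55 at [ 0.4604 -0.0571  0.2313] [-3.141e+00  2.000e-03 -0.000e+00] tool shift [-0.0151  0.3268  0.1312] w 0.066 F [1.1 0.1 0.4]
 turn [-0.     0.002 -0.   ]
(array([283.26, 203.29]), array([ 0.4609, -0.0573,  0.1103]), array([ 0.4604, -0.0572,  0.0129]), 402)
(array([204.66, 202.59]), array([0.4572, 0.0371, 0.0874]), array([0.4562, 0.038 , 0.0317]), 2075)
(array([523.17, 205.05]), array([ 0.4454, -0.3817,  0.0432]), array([ 0.4455, -0.3833,  0.0109]), 223)
```

>>> servo_tool(plan=[[70, -0.002, 0.03, 0, 0, 0, 0], [70, -0.002, 0.047, 0, 0, 0, 0], [70, -0.002, 0.05, 0, 0, 0, 0], [70, -0.002, 0.05, 0, 0, 0, 0], [70, -0.002, 0.05, 0, 0, 0, 0], [70, -0.003, 0.05, 0.03, 0, 0, 0], [70, -0.0026, 0.0495, 0.05, 0, 0, 0], [70, 0, 0, 0.05, 0, 0, 0]])

```text
time_s: 16.6
ee_pos: [0.4445, -0.3804, 0.1057]
eef_rot: [-3.141, 0.0, -0.003]
force: [0.4, -0.2, -0.3]
grip_width: 0.0654
grip_force: 0.0
```

```bash
python3 - <<'E'
from h import *
c=cam('wrist'); save(c,'w9.png'); np.savez('w9.npz',**c); print(topdisc(c,.4447,-.384,.0435,.014)); to(.445,-.3838,.01,0)
E
```

```text
(array([287.13, 214.35]), array([ 0.446 , -0.3842,  0.0438]), array([ 0.4454, -0.3842,  0.0103]), 382)
t 16.65 at [ 0.4424 -0.3769  0.0987] [-3.134e+00  8.000e-03 -2.000e-03] tool shift [0.0033 0.0075 0.0886] w 0.066 F [-0.8  1.4 -7. ]
 turn [-0.007  0.008 -0.002]
```

View pics/w9.png

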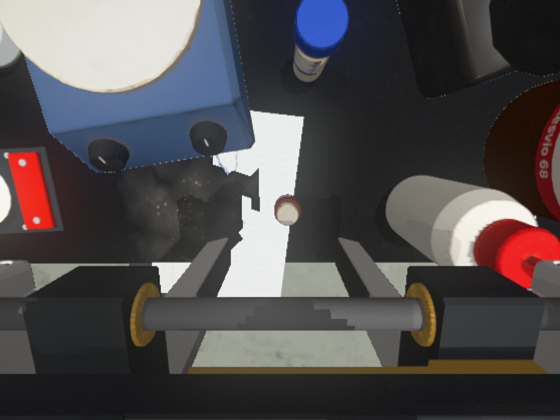

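The vial is at (287,211), between the fingers. The pose shifted while settling, so I'll check for contact with the wash bottle before descending.

```bash
python3 - <<'E'
from h import *
c=cam('wrist'); to(.4452,-.384,.01,0); to(.4452,-.384,.01)
P=cloud(c)
for y0 in np.arange(-.60,-.26,.02):
  k=(P[...,1]>=y0)&(P[...,1]<y0+.02)&(P[...,0]>.39)&(P[...,0]<.51)&(P[...,2]>.02)&(P[...,2]<.3); 
  # exclude gripper (world z>0.16)
  q=P[k]; 
  if len(q): print(y0.round(2),len(q),'zmax',q[:,2].max().round(3),'x',q[:,0].min().round(3),q[:,0].max().round(3))
E
```

```text
t 16.70 at [ 0.443  -0.3765  0.1023] [-3.135e+00  7.000e-03 -1.000e-03] tool shift [0.0029 0.0082 0.0922] w 0.066 F [-0.9  0.8  0.4]
 turn [-0.007  0.007 -0.001]
t 16.70 at [ 0.443  -0.3765  0.1023] [-3.135e+00  7.000e-03 -1.000e-03] tool shift [0.0029 0.0082 0.0922] w 0.066 F [-0.9  0.8  0.4]
-0.6 3104 zmax 0.084 x 0.457 0.51
-0.58 75 zmax 0.083 x 0.492 0.51
-0.56 125 zmax 0.128 x 0.455 0.474
-0.54 1620 zmax 0.156 x 0.445 0.478
-0.52 5870 zmax 0.155 x 0.415 0.478
-0.5 4191 zmax 0.127 x 0.418 0.468
-0.46 2449 zmax 0.248 x 0.446 0.477
-0.44 8025 zmax 0.269 x 0.451 0.477
-0.42 15202 zmax 0.269 x 0.432 0.477
-0.4 7663 zmax 0.269 x 0.435 0.472
-0.38 7439 zmax 0.269 x 0.435 0.472
-0.36 13129 zmax 0.27 x 0.432 0.51
-0.34 12135 zmax 0.269 x 0.451 0.51
-0.32 3520 zmax 0.248 x 0.443 0.51
-0.3 395 zmax 0.233 x 0.476 0.509
-0.28 468 zmax 0.062 x 0.493 0.509
```

>>> servo_tool(plan=[[70, 0, 0, 0, 0, 0, 0], [70, 0, 0, 0, 0, 0, 0], [70, 0, 0, 0, 0, 0, 0], [70, 0, 0, 0, 0, 0, 0], [70, 0, 0, 0, 0, 0, 0], [70, 0, 0, 0, 0, 0, 0], [70, 0, 0, 0, 0, 0, 0], [70, 0, 0, 0, 0, 0, 0]])

```text
time_s: 17.7
ee_pos: [0.4455, -0.3781, 0.108]
eef_rot: [-3.141, 0.0, -0.0]
force: [-0.0, -0.1, 0.4]
grip_width: 0.0657
grip_force: 0.0
```

```bash
python3 - <<'E'
from h import *
c=cam('wrist'); to(.4452,-.384,.013,0); print(topdisc(c,.4447,-.384,.0435,.014))
P=cloud(c)
k=(P[...,2]>.09)&(P[...,2]<.17)&(P[...,1]<-.47)&(P[...,1]>-.57)&(P[...,0]>.38)&(P[...,0]<.5); q=P[k]
print('wash bottle z>.09: ymax',np.percentile(q[:,1],99.5))
k=(P[...,2]>.02)&(P[...,2]<.1)&(P[...,1]<-.46)&(P[...,1]>-.57)&(P[...,0]>.38)&(P[...,0]<.5); q=P[k]
print('z.02-.1: ymax',np.percentile(q[:,1],99.5))
k=(P[...,2]>.08)&(P[...,2]<.11)&(P[...,1]<-.2)&(P[...,1]>-.36)&(P[...,0]>.44)&(P[...,0]<.65); q=P[k]
print('stirrer xmin',np.percentile(q[:,0],.5),'zmax',np.percentile(q[:,2],99.5))
E
```

```text
t 17.75 at [ 0.4455 -0.3781  0.108 ] [-3.142  0.    -0.   ] tool shift [-0.0003  0.0059  0.095 ] w 0.066 F [ 0.1  0.5 -0.9]
 turn [-0.  0. -0.]
(array([289.51, 214.66]), array([ 0.4461, -0.3841,  0.0437]), array([ 0.4455, -0.3839,  0.0105]), 380)
wash bottle z>.09: ymax -0.48991020533423574
z.02-.1: ymax -0.48944559494276624
stirrer xmin 0.5211778822138496 zmax 0.10469712642131498
```

There is 17 mm of clearance to the wash bottle, so I'll descend and grip the vial.

>>> servo_tool(plan=[[70, 0, 0.0058, 0.025, 0, 0, 0], [70, 0, 0, 0.035, 0, 0, 0], [70, 0, 0, 0.025, 0, 0, 0], [70, 0, 0, 0.01, 0, 0, 0], [20, 0, 0, 0, 0, 0, 0], [20, 0, 0, 0, 0, 0, 0], [20, 0, 0, 0, 0, 0, 0], [20, 0, 0, 0, 0, 0, 0]], force=12)

```text
time_s: 18.75
ee_pos: [0.4457, -0.3841, 0.0136]
eef_rot: [3.141, -0.001, -0.0]
force: [-0.1, 0.1, 1.0]
grip_width: 0.0294
grip_force: 0.0
```

>>> servo_tool(plan=[[20, 0, 0, 0, 0, 0, 0], [20, 0, 0, 0, 0, 0, 0], [20, 0, 0, -0.02, 0, 0, 0], [20, 0, 0, -0.04, 0, 0, 0], [20, 0, 0, -0.05, 0, 0, 0], [20, 0, 0, -0.05, 0, 0, 0], [20, 0, 0, -0.03, 0, 0, 0], [20, 0, 0, 0, 0, 0, 0]])

```text
time_s: 19.75
ee_pos: [0.4461, -0.3845, 0.2053]
eef_rot: [3.139, -0.003, -0.0]
force: [0.5, -0.4, -0.2]
grip_width: 0.0186
grip_force: 0.0
```

The fingers closed to 18.6 mm with no grip force, so the grasp missed. I'll look.

```bash
python3 - <<'E'
from h import *
c=cam('wrist'); save(c,'w10.png'); np.savez('w10.npz',**c); print(topdisc(c,.4447,-.384,.0435,.014)); to(.4452,-.384,.013,0); d=cam('side'); save(d,'s10.png')
E
```

```text
(array([282.45, 198.41]), array([ 0.4457, -0.3842,  0.0439]), array([ 0.4454, -0.3841,  0.0102]), 211)
t 19.80 at [ 0.4456 -0.3839  0.2032] [ 3.141e+00 -1.000e-03 -0.000e+00] tool shift [-0.0005 -0.      0.1902] w 0.019 F [ 0.7 -0.6 -0.3]
 turn [ 0.001 -0.001 -0.   ]
```

View pics/w10.png

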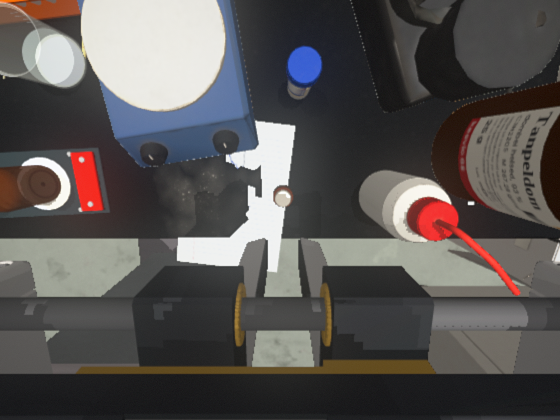

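The vial stands unmoved at (283,197). I'll go down again, close firmly with a longer wait, and verify before lifting.

>>> servo_tool(plan=[[60, 0, 0, 0, 0, 0, 0], [60, 0, 0, 0.03, 0, 0, 0], [60, 0, 0, 0.04, 0, 0, 0], [60, 0, 0, 0.04, 0, 0, 0], [60, 0, 0, 0.04, 0, 0, 0], [60, 0, 0, 0.025, 0, 0, 0], [60, 0, 0, 0.01, 0, 0, 0], [60, 0, 0, 0.007, 0, 0, 0]], force=25)

```text
time_s: 20.85
ee_pos: [0.4455, -0.3839, 0.0108]
eef_rot: [-3.142, 0.0, -0.0]
force: [0.2, -0.1, 1.0]
grip_width: 0.0563
grip_force: 0.0
```

>>> servo_tool(plan=[[5, 0, 0, 0, 0, 0, 0], [5, 0, 0, 0, 0, 0, 0], [5, 0, 0, 0, 0, 0, 0], [5, 0, 0, 0, 0, 0, 0], [5, 0, 0, 0, 0, 0, 0], [5, 0, 0, 0, 0, 0, 0], [5, 0, 0, 0, 0, 0, 0], [5, 0, 0, 0, 0, 0, 0]])

```text
time_s: 21.85
ee_pos: [0.4455, -0.3839, 0.011]
eef_rot: [-3.142, 0.0, -0.0]
force: [0.5, -0.3, 0.3]
grip_width: 0.0049
grip_force: 0.0
```

```bash
python3 - <<'E'
from h import *
c=cam('wrist'); print(topdisc(c,.4447,-.384,.0435,.014))
d=cam('side')['pixels'][190:310,120:300]
A=cv2.resize(c['pixels'][150:330,180:400],(490,400)); B=cv2.resize(d,(300,200)); 
S=np.zeros((400,790,3),np.uint8); S[:,:490]=A; S[:200,490:]=B; cv2.imwrite('pics/w11.png',S[...,::-1])
E
```

```text
(array([282.81, 245.77]), array([ 0.4487, -0.3836,  0.0438]), array([ 0.447 , -0.3826,  0.0116]), 368)
```

View pics/w11.png

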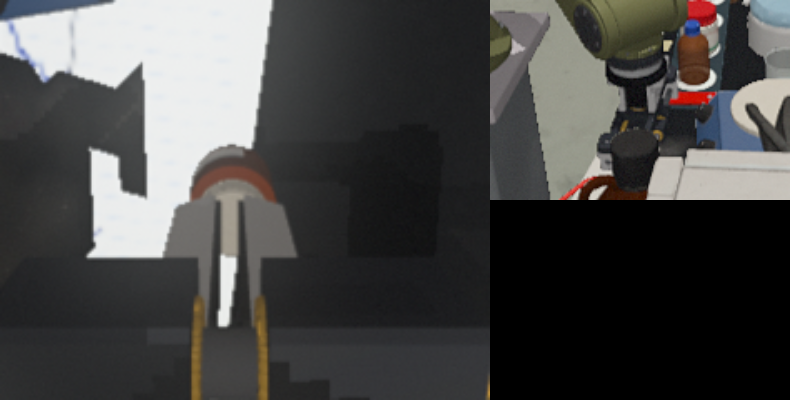

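The fingers pass straight through this object, so it is scenery without a body: the cap is only about 20 mm across and it has a white base. The real vial must be somewhere else, so I'll map what no view has seen yet.

>>> servo_tool(plan=[[60, 0, 0, 0, 0, 0, 0], [60, 0, 0, 0, 0, 0, 0], [60, 0, 0, -0.04, 0, 0, 0], [60, 0, 0, -0.06, 0, 0, 0], [60, 0, 0, -0.06, 0, 0, 0], [60, 0, 0, -0.06, 0, 0, 0], [60, 0, 0, -0.06, 0, 0, 0], [60, 0, 0, -0.03, 0, 0, 0]])

```text
time_s: 22.95
ee_pos: [0.4457, -0.3841, 0.3248]
eef_rot: [3.139, -0.003, -0.0]
force: [-0.1, 1.0, -0.5]
grip_width: 0.0563
grip_force: 0.0
```

```bash
python3 - <<'E'
from h import *
c=cam('wrist'); np.savez('w12.npz',**c); to(.5,-.2,.3)
cs=[np.load(f+'.npz') for f in('scene0','side0','w1','w2','w3','w5','w6','w7','w8','w9','w10','w12')]
def vis(c,p):
    q=c['pose'][:3,:3].T@(p-c['pose'][:3,3])
    if q[2]>-.05: return False
    m=c['mtx']@np.array([q[0],-q[1],-q[2]]); u,v=(m[:2]/m[2]).round().astype(int)
    if not(0<=u<560 and 0<=v<420): return False
    return c['z_map'][v,u]>-q[2]-.012
print('cols y .66..-.66 ; # = point at z .045 never seen')
for x in np.arange(.3,.84,.02):
    print('%.2f'%x,''.join('.' if any(vis(c,np.array([x,y,.045])) for c in cs) else '#' for y in np.arange(.66,-.67,-.02)))
# candidates: depth points at z~.045 small blobs
for n,c in zip('scene0 side0 w1 w2 w3 w5 w6 w7 w8 w9 w10 w12'.split(),cs):
    P=cloud(c); m=(abs(P[...,2]-.0445)<.004)&(c['z_map']>0)&(P[...,0]>.3)&(P[...,0]<.8)&(abs(P[...,1])<.7)&(c['pixels'].min(-1)>120)
    k,l,s,ce=cv2.connectedComponentsWithStats(m.astype(np.uint8))
    for i in range(1,k):
        q=P[l==i]; e=np.ptp(q[:,:2],axis=0)
        if s[i,4]>12 and .012<e.max()<.035 and e.min()>.008: print(n,ce[i].round(),q.mean(0).round(3),e.round(3))
E
```

```text
t 23.00 at [ 0.446  -0.3844  0.3275] [ 3.136 -0.005 -0.   ] tool shift [ 0.0538 -0.1845  0.0268] w 0.056 F [-0.8  0.   3.8]
cols y .66..-.66 ; # = point at z .045 never seen
0.30 #####..............................................................
0.32 ####...............................................................
0.34 ###................................................................
0.36 ##.................................................................
0.38 #..................................................................
0.40 ...................................................................
0.42 ...........................................................###.....
0.44 ..........................................................#####..##
0.46 ...........................................................###..###
0.48 ...............................................................####
0.50 ...............................................................####
0.52 ............................................######.............####
0.54 ............................................#
[... 965 characters left out ...]
...###
0.82 ...##.............###...........................................###
scene0 [301. 187.] [ 0.636 -0.128  0.045] [0.019 0.021]
scene0 [178. 284.] [0.568 0.382 0.045] [0.026 0.017]
w1 [297. 129.] [ 0.445 -0.384  0.044] [0.02  0.019]
w2 [496. 200.] [ 0.446 -0.383  0.044] [0.019 0.02 ]
w3 [67. 28.] [0.613 0.213 0.045] [0.008 0.012]
w5 [314. 147.] [0.603 0.252 0.044] [0.03  0.018]
w7 [547. 211.] [ 0.446 -0.383  0.044] [0.019 0.02 ]
w8 [525. 205.] [ 0.446 -0.383  0.044] [0.019 0.02 ]
w9 [287. 215.] [ 0.446 -0.384  0.044] [0.02  0.019]
w10 [282. 198.] [ 0.446 -0.384  0.044] [0.019 0.019]
w12 [ 34. 164.] [0.482 0.017 0.044] [0.009 0.013]
w12 [282. 186.] [ 0.445 -0.384  0.044] [0.02  0.018]
```

```bash
python3 - <<'E'
from h import *
for n in 'scene0 side0 w1 w2 w3 w5 w7 w12'.split():
    c=np.load(n+'.npz'); P=cloud(c); hsv=cv2.cvtColor(c['pixels'],cv2.COLOR_RGB2HSV); g=c['pixels'].astype(int)
    m=((hsv[...,0]<16)|(hsv[...,0]>174))&(hsv[...,1]>90)&(hsv[...,2]>30)&(hsv[...,2]<170)&(c['z_map']>0)&(P[...,0]>.25)&(P[...,0]<.9)&(abs(P[...,1])<.8)&(P[...,2]<.13)&(P[...,2]>-.01)
    k,l,s,ce=cv2.connectedComponentsWithStats(m.astype(np.uint8),connectivity=8)
    for i in range(1,k):
        if s[i,4]>=8:
            q=P[l==i]; print(n,ce[i].round(),s[i,4],np.median(q,0).round(3),'z',q[:,2].min().round(3),q[:,2].max().round(3),np.median(g[l==i],0),np.ptp(q[:,:2],axis=0).round(3))
E
```

```text
scene0 [391. 185.] 11 [ 0.451 -0.376  0.025] z -0.002 0.029 [77. 50. 35.] [0.032 0.044]
scene0 [284. 196.] 88 [ 0.676 -0.091  0.003] z -0.004 0.047 [149.  78.  50.] [0.041 0.093]
scene0 [364. 207.] 105 [ 0.414 -0.169  0.071] z 0.018 0.082 [132.  42.  42.] [0.087 0.055]
scene0 [182. 277.] 416 [0.563 0.366 0.065] z -0.002 0.093 [72. 44. 31.] [0.103 0.049]
scene0 [238. 280.] 50 [ 0.502  0.245 -0.   ] z -0.004 0.002 [102.5  76.5  57. ] [0.017 0.052]
side0 [294. 160.] 287 [0.583 0.343 0.054] z 0.007 0.086 [80. 43. 23.] [0.048 0.037]
side0 [267. 188.] 29 [0.5   0.236 0.002] z -0.002 0.004 [67. 48. 35.] [0.019 0.051]
side0 [338. 246.] 252 [ 0.728 -0.16   0.031] z -0.004 0.052 [147.  65.  15.] [0.072 0.256]
side0 [314. 230.] 51 [ 0.659 -0.026  0.007] z -0.004 0.05 [121.  56.  17.] [0.01  0.109]
side0 [220. 235.] 13 [ 0.417 -0.169  0.082] z 0.001 0.085 [128.  30.  31.] [0.042 0.137]
side0 [225. 250.] 195 [ 0.441 -0.219  0.069] z 0.007 0.083 [135.  17.  22.] [0.113 0.125]
side0 [241. 252.] 11 [ 0.467 -0.134  0.006] z 0.005 0.075 [122.  22.  23.] [0.042 0.097]
side0 [330. 263.] 11 [ 0.703 -0.16
[... 5233 characters left out ...]
003]
w12 [ 22. 180.] 465 [0.46  0.011 0.076] z 0.003 0.088 [119.  32.  33.] [0.063 0.102]
w12 [ 83. 176.] 1251 [ 0.464 -0.076  0.073] z 0.013 0.093 [92. 63. 49.] [0.048 0.043]
w12 [139. 174.] 18 [ 0.461 -0.133  0.007] z 0.002 0.009 [132.   45.5  46. ] [0.029 0.003]
w12 [283. 180.] 25 [ 0.454 -0.387  0.03 ] z 0.028 0.033 [118.  76.  64.] [0.012 0.024]
w12 [141. 192.] 15 [ 0.43  -0.134  0.006] z 0.004 0.011 [128.  55.  54.] [0.019 0.007]
w12 [406. 194.] 8 [ 0.426 -0.607 -0.001] z -0.001 0.001 [131.  51.  49.] [0.011 0.003]
w12 [  4. 203.] 8 [0.418 0.074 0.045] z 0.003 0.088 [134.5  63.5  64. ] [0.016 0.087]
w12 [414. 211.] 19 [ 0.394 -0.624 -0.001] z -0.001 0.001 [117.  51.  48.] [0.024 0.029]
```

The object matches the vial's size and colour: 44 mm high, brown up to 35 mm, white cap. I'll repeat the close slowly to a moderate width and study it from depth and colour.

>>> servo_tool(plan=[[50, 0, 0, 0, 0, 0, 0], [50, 0, 0, 0.05, 0, 0, 0], [50, 0, 0, 0.06, 0, 0, 0], [50, 0, 0, 0.06, 0, 0, 0], [50, 0, 0, 0.06, 0, 0, 0], [50, 0, 0, 0.05, 0, 0, 0], [50, 0, 0, 0.025, 0, 0, 0], [50, 0, 0, 0.006, 0, 0, 0]], force=10)

```text
time_s: 24.0
ee_pos: [0.4439, -0.3824, 0.007]
eef_rot: [-3.138, 0.004, -0.0]
force: [-0.3, -0.3, 0.8]
grip_width: 0.0471
grip_force: 0.0
```

```bash
python3 - <<'E'
from h import *
c=cam('wrist'); np.savez('w13.npz',**c); to(.4455,-.384,.012,0); P=cloud(c)
print(topdisc(c,.4455,-.384,.0435,.014))
q=P[(np.hypot(P[...,0]-.4455,P[...,1]+.384)<.02)&(P[...,2]>.02)&(P[...,2]<.06)]
for z in np.arange(.02,.06,.005):
    k=q[(q[:,2]>=z)&(q[:,2]<z+.005)]
    if len(k): print(z.round(3),len(k),'x',k[:,0].min().round(4),k[:,0].max().round(4),'y',k[:,1].min().round(4),k[:,1].max().round(4))
f=P[(abs(P[...,1]+.384)<.05)&(P[...,2]>.01)&(P[...,2]<.12)&(abs(P[...,0]-.4455)<.04)]
for s in(1,-1):
  k=f[((f[:,1]+.384)*s>.018)]; 
  if len(k): print('finger',s,len(k),k.min(0).round(3),k.max(0).round(3))
w=[np.load(n+'.npz')['pixels'] for n in('w2','w9','w12','w13')]
cr=[w[0][165:235,440:540],w[1][180:250,240:340],w[2][150:220,235:335],w[3][190:330,180:380]]
S=np.vstack([np.hstack([cv2.resize(x,(400,280)) for x in cr[i:i+2]]) for i in(0,2)]); cv2.imwrite('pics/comp.png',S[...,::-1])
E
```

```text
t 24.05 at [ 0.4444 -0.3829  0.0079] [-3.139e+00  3.000e-03 -0.000e+00] tool shift [ 0.0011  0.0011 -0.0041] w 0.047 F [-0.2  0.2  0.1]
 turn [-0.003  0.003 -0.   ]
(array([286.1 , 248.85]), array([ 0.4466, -0.3843,  0.0437]), array([ 0.4455, -0.3842,  0.0105]), 886)
0.02 63 x 0.4496 0.459 y -0.3967 -0.3715
0.025 221 x 0.4379 0.4591 y -0.3976 -0.3711
0.03 223 x 0.4403 0.4588 y -0.3968 -0.3712
0.035 84 x 0.4466 0.4558 y -0.3945 -0.3741
0.04 798 x 0.4358 0.4558 y -0.3941 -0.3743
0.045 47 x 0.4367 0.4546 y -0.3933 -0.3757
finger 1 2085 [ 0.433 -0.359  0.039] [ 0.454 -0.346  0.12 ]
finger -1 2093 [ 0.433 -0.418  0.039] [ 0.454 -0.405  0.12 ]
```

View pics/comp.png

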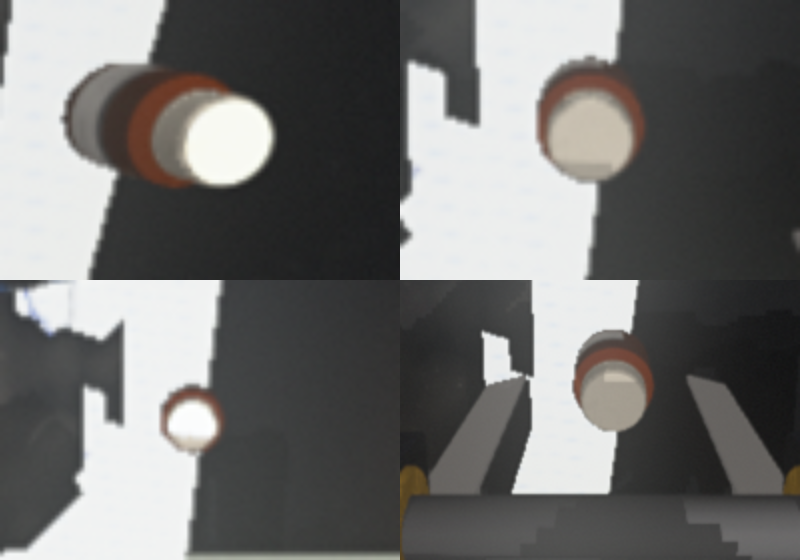

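In the last panel the fingertips at (525,378) and (690,378) clearly end above the vial. Depth puts them at z≈0.039 while the TCP reads 0.008, so the fingers passed over the cap. I'll confirm that tip offset in the other frames.

```bash
python3 - <<'E'
from h import *
for n,t in(('w13',(.4442,-.3827,.0079)),('w2',(.4289,-.1929,.0984)),('w9',(.4445,-.378,.102)),('w12',(.446,-.3844,.3275)),('w10',(.4456,-.3839,.2032)),('w5',(.541,.2905,.2297))):
    c=np.load(n+'.npz'); P=cloud(c)-np.array(t)
    k=P[(abs(P[...,0])<.012)&(abs(P[...,1])<.06)&(P[...,2]>-.02)&(P[...,2]<.06)]
    h,e=np.histogram(k[:,2],np.arange(-.02,.061,.005)); print(n,h)
print(e.round(3))
E
```

```text
w13 [   0    3 3421   13   17   22   27   23  292   67  177  904  175  187
  204  222]
w2 [2190    4    0    0    0    0    0    0    0    0   69  186  226  265
  268  301]
w9 [  0   0   0   0   0   0   0   0   0   0   0  94 143 210 215 240]
w12 [  0   0   0   0   0   0   0   0   0   3 112 156 190 208 233 254]
w10 [  0   0   0   0   0   0   0   0   0   0   3  56 139 113 180 146]
w5 [  0   0   0   0   0   0   0   0   0   0  64 177 215 236 245 284]
[-0.02  -0.015 -0.01  -0.005  0.     0.005  0.01   0.015  0.02   0.025
  0.03   0.035  0.04   0.045  0.05   0.055  0.06 ]
```

Confirmed across six frames: the real tips sit about 31 mm above the reported TCP. I'll lower about 26 mm further, watching the force.

>>> servo_tool(plan=[[50, 0, 0, 0.006, 0, 0, 0], [50, 0, 0, 0.006, 0, 0, 0], [50, 0, 0, 0.005, 0, 0, 0], [50, 0, 0, 0.003, 0, 0, 0], [50, 0, 0, 0.002, 0, 0, 0], [50, 0, 0, 0, 0, 0, 0], [50, 0, 0, 0, 0, 0, 0], [50, 0, 0, 0, 0, 0, 0]])

```text
time_s: 25.05
ee_pos: [0.4455, -0.3839, -0.0118]
eef_rot: [3.141, -0.0, -0.0]
force: [1.0, -0.3, 0.4]
grip_width: 0.047
grip_force: 0.0
```

```bash
python3 - <<'E'
from h import *
c=cam('wrist'); to(.4455,-.384,-.02,0); P=cloud(c)
print(topdisc(c,.4455,-.384,.0435,.014))
k=P[(abs(P[...,0]-.445)<.012)&(abs(abs(P[...,1]+.384)-.032)<.01)]; print(np.histogram(k[:,2],np.arange(-.005,.04,.005)))
E
```

```text
t 25.10 at [ 0.4455 -0.3839 -0.0118] [ 3.141 -0.    -0.   ] tool shift [-0.      0.0001  0.0082] w 0.047 F [0.5 0.3 0.5]
 turn [ 0. -0. -0.]
(array([283.94, 262.52]), array([ 0.4467, -0.3843,  0.0436]), array([ 0.4455, -0.3844,  0.0105]), 1091)
(array([660, 432,   0,   0,   1,  79, 143, 175]), array([-0.005,  0.   ,  0.005,  0.01 ,  0.015,  0.02 ,  0.025,  0.03 ,
        0.035]))
```

>>> servo_tool(plan=[[50, 0, 0, 0.004, 0, 0, 0], [50, 0, 0, 0.004, 0, 0, 0], [15, 0, 0, 0, 0, 0, 0], [15, 0, 0, 0, 0, 0, 0], [15, 0, 0, 0, 0, 0, 0], [15, 0, 0, 0, 0, 0, 0], [15, 0, 0, 0, 0, 0, 0], [15, 0, 0, 0, 0, 0, 0]], force=12)

```text
time_s: 26.1
ee_pos: [0.4455, -0.3839, -0.0199]
eef_rot: [3.142, -0.0, -0.0]
force: [1.0, -0.7, -0.1]
grip_width: 0.0263
grip_force: 12.0
```

The vial is gripped: 26.3 mm, 12 N. Now I'll lift it and carry it over to mark 1.

>>> servo_tool(plan=[[15, 0, 0, -0.02, 0, 0, 0], [15, 0, 0, -0.035, 0, 0, 0], [15, 0, 0, -0.045, 0, 0, 0], [15, 0, 0, -0.045, 0, 0, 0], [15, 0, 0, -0.03, 0, 0, 0], [15, 0, -0.03, 0, 0, 0, 0], [15, 0, -0.045, 0, 0, 0, 0], [15, 0, -0.05, 0, 0, 0, 0]])

```text
time_s: 27.1
ee_pos: [0.4453, -0.2578, 0.1564]
eef_rot: [3.141, -0.001, -0.001]
force: [1.1, -0.3, -0.6]
grip_width: 0.0265
grip_force: 12.0
```

>>> servo_tool(plan=[[15, 0, -0.055, 0, 0, 0, 0], [15, 0, -0.055, 0, 0, 0, 0], [15, 0, -0.055, 0, 0, 0, 0], [15, 0, -0.055, 0, 0, 0, 0], [15, 0, -0.055, 0, 0, 0, 0], [15, 0, -0.055, 0, 0, 0, 0], [15, 0, -0.055, 0, 0, 0, 0], [15, 0, -0.045, 0, 0, 0, 0]])

```text
time_s: 28.1
ee_pos: [0.4453, 0.1732, 0.1566]
eef_rot: [-3.141, -0.002, 0.001]
force: [1.2, -0.5, -0.5]
grip_width: 0.0268
grip_force: 12.0
```

>>> servo_tool(plan=[[15, 0, -0.035, 0, 0, 0, 0], [15, 0, -0.021, 0, 0, 0, 0], [15, 0, 0, 0, 0, 0, 0], [15, 0, 0, 0, 0, 0, 0], [15, 0, 0, 0, 0, 0, 0], [15, 0, 0, 0, 0, 0, 0], [15, 0, 0, 0, 0, 0, 0], [15, 0, 0, 0, 0, 0, 0]])

```text
time_s: 29.1
ee_pos: [0.4456, 0.227, 0.155]
eef_rot: [3.142, 0.0, -0.0]
force: [-0.0, -0.1, -0.4]
grip_width: 0.0266
grip_force: 12.0
```

```bash
python3 - <<'E'
from h import *
to(.4465,.227,-.0135,0)
c=cam('wrist'); z=ctrl.get_obs()['ee_pos']; print(topdisc(c,z[0],z[1],z[2]+.064,.01)); print(*marks(c),sep='\n')
for a in((.461,-.057,.111,.016),(.456,.038,.088,.033)): print(topdisc(c,*a))
E
```

```text
t 29.10 at [0.4456 0.227  0.155 ] [ 3.142  0.    -0.   ] tool shift [ 0.0009 -0.      0.1685] w 0.027 F [-0.  -0.1 -0.4]
 turn [ 0.  0. -0.]
(array([282.48, 268.34]), array([0.4469, 0.2275, 0.2187]), array([0.4458, 0.2274, 0.0106]), 1180)
(282.71, 198.04, np.float64(0.4474), np.float64(0.2274), 2588)
(360.91, 194.76, np.float64(0.4514), np.float64(0.1327), 2690)
(441.81, 191.15, np.float64(0.4558), np.float64(0.0353), 225)
(519.12, 165.19, np.float64(0.4867), np.float64(-0.0525), 350)
None
(array([481.25, 202.23]), array([0.4573, 0.04  , 0.0872]), array([0.4557, 0.0383, 0.0322]), 3441)
```

>>> servo_tool(plan=[[15, 0.001, 0, 0.035, 0, 0, 0], [15, 0, 0, 0.045, 0, 0, 0], [15, 0, 0, 0.04, 0, 0, 0], [15, 0, 0, 0.025, 0, 0, 0], [15, 0, 0, 0.015, 0, 0, 0], [15, 0, 0, 0.005, 0, 0, 0], [15, 0, 0, 0, 0, 0, 0], [15, 0, 0, 0, 0, 0, 0]])

```text
time_s: 30.15
ee_pos: [0.4471, 0.2273, -0.0091]
eef_rot: [-3.141, -0.001, -0.0]
force: [0.2, 0.2, -0.5]
grip_width: 0.0267
grip_force: 12.0
```

>>> servo_tool(plan=[[15, 0, 0, 0.003, 0, 0, 0], [15, 0, 0, 0.0015, 0, 0, 0], [15, 0, 0, 0, 0, 0, 0], [15, 0, 0, 0, 0, 0, 0], [50, 0, 0, 0, 0, 0, 0], [50, 0, 0, 0, 0, 0, 0], [50, 0, 0, 0, 0, 0, 0], [50, 0, 0, 0, 0, 0, 0]])

```text
time_s: 31.15
ee_pos: [0.4466, 0.2271, -0.0145]
eef_rot: [3.142, 0.0, -0.0]
force: [-0.4, 0.4, -0.2]
grip_width: 0.0471
grip_force: 0.0
```

>>> servo_tool(plan=[[50, 0, 0, -0.03, 0, 0, 0], [50, 0, 0, -0.045, 0, 0, 0], [50, 0, 0, -0.045, 0, 0, 0], [50, 0, 0, -0.045, 0, 0, 0], [60, 0, 0, -0.035, 0, 0, 0], [80, 0, 0, 0, 0, 0, 0], [100, 0, 0, 0, 0, 0, 0], [100, 0, 0, 0, 0, 0, 0]])

```text
time_s: 32.15
ee_pos: [0.4461, 0.2269, 0.1843]
eef_rot: [3.141, 0.002, -0.0]
force: [-0.3, 0.1, -0.4]
grip_width: 0.0828
grip_force: 0.0
```

```bash
python3 - <<'E'
from h import *
c=cam('wrist'); print(*marks(c),sep='\n')
for a in((.4466,.2272,.050,.011),(.456,.038,.088,.033),(.591,.23,.0615,.028)): print(topdisc(c,*a))
to(.5907,.2298,.12,1.5708); print(ctrl.get_obs()['qpos'].round(2))
E
```

```text
(282.45, 194.59, np.float64(0.4471), np.float64(0.2275), 2254)
(354.98, 191.29, np.float64(0.4514), np.float64(0.1328), 2320)
(429.56, 187.9, np.float64(0.4558), np.float64(0.0359), 192)
(500.73, 164.42, np.float64(0.486), np.float64(-0.0519), 312)
(array([282.05, 200.79]), array([0.447 , 0.2279, 0.0499]), array([0.4464, 0.2279, 0.0103]), 243)
(array([463.04, 197.41]), array([0.4572, 0.0399, 0.0872]), array([0.4562, 0.0382, 0.0319]), 2829)
(array([280.13,  64.42]), array([0.5904, 0.2298, 0.0613]), array([0.5909, 0.2298, 0.0269]), 2277)
t 32.20 at [0.4462 0.227  0.1845] [ 3.141e+00  2.000e-03 -0.000e+00] tool shift [ 0.1446 -0.0029  0.0642] w 0.087 F [-0.7 -0.2  0.7]
 turn [-1.000e-03  2.000e-03 -1.571e+00]
[0.4  0.18 1.64 0.   1.32 1.97]
```

The vial is centred on mark 1. For the jar I'll close the fingers along x, away from the centrifuge.

>>> servo_tool(plan=[[100, 0.035, -0.001, 0, 0, 0, 0], [100, 0.045, -0.001, 0, 0, 0, 0], [100, 0.045, -0.001, 0, 0, 0, 0], [100, 0.0196, 0, 0, 0, 0, -0.15], [100, 0, 0, 0, 0, 0, -0.18], [100, 0, 0, 0, 0, 0, -0.18], [100, 0, 0, 0, 0, 0, -0.18], [100, 0, 0, 0, 0, 0, -0.18]])

```text
time_s: 33.2
ee_pos: [0.591, 0.23, 0.1845]
eef_rot: [-3.141, 0.001, 0.876]
force: [0.7, 0.1, -0.3]
grip_width: 0.0938
grip_force: 0.0
```

>>> servo_tool(plan=[[100, 0, 0, 0, 0, 0, -0.18], [100, 0, 0, 0, 0, 0, -0.18], [100, 0, 0, 0, 0, 0, -0.18], [100, 0, 0, 0.03, 0, 0, -0.16], [100, 0, 0, 0.04, 0, 0, 0], [100, 0, 0, 0.04, 0, 0, 0], [100, 0, 0, 0.02, 0, 0, 0], [100, 0, 0, 0, 0, 0, 0]])

```text
time_s: 34.2
ee_pos: [0.5907, 0.2299, 0.0545]
eef_rot: [-3.139, 0.001, 1.57]
force: [0.2, 0.2, 0.8]
grip_width: 0.0941
grip_force: 0.0
```

```bash
python3 - <<'E'
from h import *
to(.5907,.2298,-.005,1.5708)
c=cam('wrist'); save(c,'w14.png'); np.savez('w14.npz',**c);print(topdisc(c,.591,.23,.0615,.028))
P=cloud(c)-ctrl.get_obs()['ee_pos']; k=P[(abs(P[...,1])<.012)&(abs(P[...,0])<.062)&(abs(P[...,0])>.034)&(P[...,2]<.06)]; print(np.histogram(k[:,2],np.arange(-.06,.061,.01)))
E
```

```text
t 34.20 at [0.5907 0.2299 0.0545] [-3.139e+00  1.000e-03  1.570e+00] tool shift [-0.0001  0.0001  0.0595] w 0.094 F [0.2 0.2 0.8]
 turn [-0.002  0.001 -0.001]
(array([284.25, 238.17]), array([0.5911, 0.2309, 0.0613]), array([0.5913, 0.2294, 0.0269]), 4103)
(array([1589,    0,    0,    0,    0,    0,    0,    0,    0,  329,  501,
        596]), array([-6.00000000e-02, -5.00000000e-02, -4.00000000e-02, -3.00000000e-02,
       -2.00000000e-02, -1.00000000e-02,  1.38777878e-17,  1.00000000e-02,
        2.00000000e-02,  3.00000000e-02,  4.00000000e-02,  5.00000000e-02,
        6.00000000e-02]))
```

>>> servo_tool(plan=[[100, 0, 0, 0.03, 0, 0, 0], [100, 0, 0, 0.02, 0, 0, 0], [100, 0, 0, 0.01, 0, 0, 0], [45, 0, 0, 0, 0, 0, 0], [45, 0, 0, 0, 0, 0, 0], [45, 0, 0, 0, 0, 0, 0], [45, 0, 0, 0, 0, 0, 0], [45, 0, 0, 0, 0, 0, 0]], force=20)

```text
time_s: 35.25
ee_pos: [0.5914, 0.2301, -0.004]
eef_rot: [3.141, -0.0, 1.57]
force: [0.0, 0.2, 2.9]
grip_width: 0.0557
grip_force: 20.0
```

>>> servo_tool(plan=[[45, 0, 0, -0.025, 0, 0, 0], [45, 0, 0, -0.035, 0, 0, 0], [45, 0, 0, -0.02, 0, 0, 0], [45, -0.02, -0.03, 0, 0, 0, 0], [45, -0.03, -0.043, 0, 0, 0, 0], [45, -0.03, -0.043, 0, 0, 0, 0], [45, -0.0173, -0.0235, 0, 0, 0, 0], [45, 0, 0, 0, 0, 0, 0]])

```text
time_s: 36.25
ee_pos: [0.4506, 0.1322, 0.0757]
eef_rot: [-3.141, 0.0, 1.569]
force: [-0.3, 0.0, -0.7]
grip_width: 0.0554
grip_force: 20.0
```

```bash
python3 - <<'E'
from h import *
c=cam('wrist'); to(.4515,.1327,.0025,1.5708); z=ctrl.get_obs()['ee_pos']
print(topdisc(c,z[0],z[1],z[2]+.066,.028)); print(*marks(c),sep='\n')
for a in((.4466,.2272,.050,.011),(.456,.038,.088,.033),(.461,-.057,.111,.016)): print(topdisc(c,*a))
E
```

```text
t 36.30 at [0.4516 0.1328 0.0758] [ 3.141 -0.     1.569] tool shift [-0.0001 -0.0001  0.0733] w 0.056 F [ 0.2  0.3 -1.4]
 turn [ 0.    -0.    -0.002]
(array([282.57, 263.94]), array([0.4498, 0.1376, 0.1409]), array([0.4497, 0.1318, 0.0267]), 6063)
(284.24, 206.09, np.float64(0.4513), np.float64(0.1413), 1683)
(278.29, 109.48, np.float64(0.446), np.float64(0.2286), 5440)
(array([278.09, 104.91]), array([0.4465, 0.227 , 0.0499]), array([0.4465, 0.2272, 0.0103]), 620)
(array([291.21, 349.15]), array([0.4561, 0.0465, 0.0873]), array([0.4566, 0.039 , 0.0313]), 2702)
None
```

>>> servo_tool(plan=[[45, 0.0004, 0, 0.025, 0, 0, 0], [45, 0, 0, 0.025, 0, 0, 0], [45, 0, 0, 0.013, 0, 0, 0], [45, 0, 0, 0.005, 0, 0, 0], [45, 0, 0, 0.002, 0, 0, 0], [45, 0, 0, 0, 0, 0, 0], [45, 0, 0, 0, 0, 0, 0], [45, 0, 0, 0, 0, 0, 0]])

```text
time_s: 37.3
ee_pos: [0.4518, 0.1333, 0.0059]
eef_rot: [3.141, -0.0, 1.57]
force: [-0.3, -0.1, -1.6]
grip_width: 0.0557
grip_force: 20.0
```

>>> servo_tool(plan=[[45, -0.0003, -0.0003, 0.0025, 0, 0, 0], [45, 0, 0, 0.0013, 0, 0, 0], [45, 0, 0, 0, 0, 0, 0], [45, 0, 0, 0, 0, 0, 0], [75, 0, 0, 0, 0, 0, 0], [75, 0, 0, 0, 0, 0, 0], [75, 0, 0, 0, 0, 0, 0], [75, 0, 0, 0, 0, 0, 0]])

```text
time_s: 38.3
ee_pos: [0.4513, 0.133, 0.0017]
eef_rot: [-3.142, 0.0, 1.57]
force: [0.2, -0.5, -0.1]
grip_width: 0.0705
grip_force: 0.0
```

>>> servo_tool(plan=[[75, 0, 0, -0.03, 0, 0, 0], [75, 0, 0, -0.045, 0, 0, 0], [75, 0, 0, -0.05, 0, 0, 0], [75, 0, 0, -0.05, 0, 0, 0], [75, 0, 0, -0.05, 0, 0, 0], [75, 0, 0, -0.03, 0, 0, 0], [75, 0, 0, 0, 0, 0, 0], [75, 0, 0, 0, 0, 0, 0]])

```text
time_s: 39.3
ee_pos: [0.451, 0.1329, 0.2556]
eef_rot: [-3.14, 0.0, 1.57]
force: [0.2, -1.1, -0.0]
grip_width: 0.0707
grip_force: 0.0
```

```bash
python3 - <<'E'
from h import *
o=ctrl.get_obs(); print(o['ee_pos'],o['grip_width'])
T=dict(vial=(.4467,.2273,.050,.011),jar=(.4515,.1327,.067,.028),pot=(.456,.038,.088,.033),bottle=(.461,-.057,.111,.016))
S={}
for n in('wrist','scene','side'):
    c=cam(n); S[n]=c
    for k,a in T.items():
        r=topdisc(c,*a); print(n,k,r and (r[1],r[2],r[3]))
cr=[S['scene']['pixels'][180:330,140:400],S['wrist']['pixels']]
cv2.imwrite('pics/fin.png',np.vstack([cv2.resize(cr[0],(520,300)),cv2.resize(cr[1],(520,300))])[...,::-1])
E
```

```text
[0.45095967 0.1329427  0.25564826] 0.07066328889139457
wrist vial (array([0.4464, 0.2269, 0.05  ]), array([0.4464, 0.2271, 0.0103]), 194)
wrist jar (array([0.4501, 0.1331, 0.0673]), array([0.45  , 0.1321, 0.0267]), 1197)
wrist pot (array([0.4561, 0.0392, 0.0872]), array([0.4562, 0.0375, 0.0317]), 1578)
wrist bottle (array([ 0.4602, -0.0559,  0.1101]), array([ 0.4603, -0.0571,  0.0129]), 272)
scene vial (array([0.4455, 0.2285, 0.0489]), array([0.4459, 0.2273, 0.0113]), 53)
scene jar (array([0.4487, 0.1346, 0.0668]), array([0.45  , 0.1327, 0.0273]), 256)
scene pot (array([0.4545, 0.0399, 0.0867]), array([0.4556, 0.0398, 0.0321]), 301)
scene bottle (array([ 0.4594, -0.0552,  0.1099]), array([ 0.46  , -0.0578,  0.0142]), 51)
side vial (array([0.4464, 0.2226, 0.0494]), array([0.4466, 0.2221, 0.0111]), 27)
side jar (array([0.4511, 0.1282, 0.068 ]), array([0.4496, 0.1299, 0.0298]), 123)
side pot (array([0.4571, 0.0314, 0.0878]), array([0.4573, 0.0351, 0.0328]), 215)
side bottle (array([ 0.4616, -0.0632,  0.1107]), array([ 0.4623, -0.0621,  0.0149]), 52)
```

View pics/fin.png

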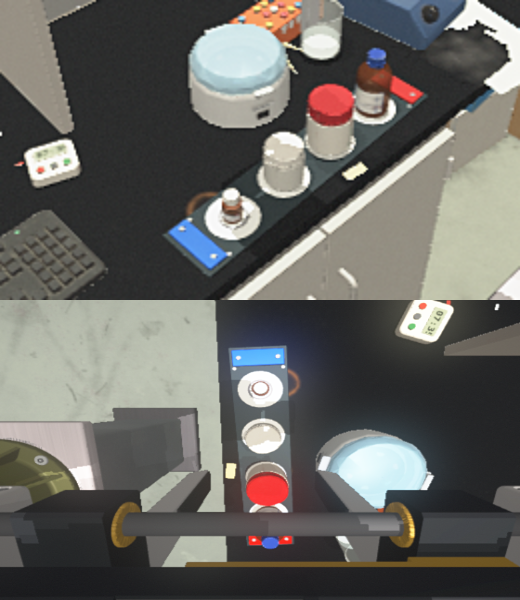

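All four containers stand upright and centred on their marks, from the vial at the blue end to the bottle at the red end. The gripper is open and well clear of everything, so I'll hand the job in.

```bash
python3 -c "
from station import ctrl
print(ctrl.hand_in())"
```

```text
the job is handed in; nothing more can be done
None
```

I handed the job in at about 39 s: vial, jar, pot and bottle stand upright from the blue end to the red end, each measured within about 2 mm of its mark's centre, and the gripper is open and clear.

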